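# Close the strap reel: fit the outer flange over its five studs

## Task

The strap reel has its new coil on; now close it. Pick up the loose blue flange by its boss, slide it boss upwards over the reel's shaft, feel for the studs by turning it until all five holes line up, and lower it gently until it sits flush on the drum, then let go. Never force it down on the studs, and leave the other things on the bench where they are.

Things in the scene. Friction and masses are not known exactly. Their poses are not given: they have to be found in the camera images.
- reel: strap reel lying with its shaft upright on a round foot fixed to the bench. Origin: on the shaft's axis at bench height, z up. Blue inner flange 330 mm in diameter, 20 to 26 mm up; on it a green coil of strap, 300 mm in diameter, up to 156 mm; inside the coil a grey drum, 190 mm in diameter, with a flat top face at 160 mm, from which a shaft and five studs stand up
- drum_face (a point): point on the shaft's axis in the plane of the drum's top face (160 mm above the bench), on which the flange must lie; z up. Five steel studs stand 22 mm up from this face, 10 mm thick, the last 4 mm tapered to 4 mm, every 72 degrees on a circle of 150 mm diameter round the axis
- shaft_top (a point): top of the reel's steel shaft, on its axis, 214 mm above the bench and 54 mm above the drum's face; z up. The shaft is 25 mm thick, its last 8 mm tapered to 15 mm. Inner flange, coil, drum, shaft and studs turn together against a stiff brake (about 0.7 N m, no spring). How far round the studs stand is not measured, for these poses belong to the foot: see or feel for them
- flange: loose blue outer flange, 0.4 to 0.7 kg: a plate 230 mm in diameter and 8 mm thick, with a bare-metal round boss in the middle, 50 mm thick, rising 34 mm above the plate. A 28 mm bore goes through both; five 13 mm holes on a circle of 150 mm diameter, every 72 degrees, the first on its own x axis. Origin: centre of the plate's underside; z up along the boss. Starts flat on the bench, boss up
- star_nut: black six-lobed hand nut of the reel, 62 mm across and 30 mm high, on the bench; origin: centre of its underside. Not needed now; leave it
- spanner: steel spanner, 200 mm long, lying on the bench along its own x; leave it
- tape_roll: roll of brown packing tape, 110 mm in diameter and 48 mm high, flat on the bench; leave it
- tape_measure: yellow tape measure, 70 x 35 x 62 mm, on the bench; leave it
- cutter: red box cutter, 140 x 26 x 16 mm, on the bench; leave it
- marker: black marker pen, 140 mm long and 16 mm thick, on the bench; leave it
- seal_box: open cardboard box of steel strap seals, 160 x 120 x 50 mm; leave it
- tensioner: grey hand tensioner for strap with a red handle, 190 mm long, 70 mm high, on the bench; leave it

How it is judged (in metres and radians):
On the way:
1. the flange has been slid, boss upwards, onto the shaft and is still above the drum, its bore around the shaft (horizontal distance between flange and drum_face below 0.006 m and z of flange in the frame of drum_face between 0.012 and 0.046 m and angle between flange's own z axis and vertical below 0.12 rad), for 0.1 s.
At the end, for the whole second after the job is handed in: the flange lies boss up and at rest over all five studs, its underside within 3 mm of the drum's face, its centre within 4 mm of the shaft's axis, tilted less than 0.03 rad, and it has been let go (horizontal distance between flange and drum_face below 0.004 m and z of flange in the frame of drum_face between -0.003 and 0.003 m and angle between flange's own z axis and vertical below 0.03 rad and linear speed of flange below 0.02 m/s); the robot touches nothing.
It fails at once if the flange is forced or dropped: it presses on the reel with more than 40 N (contact force between flange and reel above 40 N).
It fails at once if another thing on the bench is moved by more than 30 mm (distance of any of star_nut, spanner, tape_roll, tape_measure, cutter, marker, seal_box, tensioner from where it was at the start of the episode above 0.03 m).
It also fails if it takes over 64 s, if anything falls off the work surface, if the arm or the gripper's body presses on something with over 40 N, if the wrist force passes 120 N, or if a joint passes its speed limit or range.

## Robot

A 6-joint arm with a two-finger parallel gripper is mounted at the origin on the work surface. World frame = base frame: x ahead of the robot, y to its left, z up, the work surface at z = 0. Lengths are in mm, angles in rad, forces in N, time in s.
With the tool pointing down it reaches from about 300 to 850 mm from the base axis. Payload 4.2 kg.
Tool frame: the origin (TCP) lies where the fingers leave the gripper's body, on its centre line; the fingertips stand 78 mm ahead of it and the grasp point (between the pads) lies 60 mm ahead of it (tip_reach is the distance from the TCP to the fingertips, in mm); z points along the fingers, y is the line along which they close (so a half turn about z gives the same grasp; the last joint's range is limited). The gripper opens to 91 mm and grips with 3 to 60 N. Pads are 32 mm wide; open, the fingers measure 118 mm over their backs; the gripper's body (76 mm by 178 mm) begins 60 mm behind the grasp point.
Start: joints at [1.278, 0.32, 1.565, -0, 1.257, -0.02], TCP at [154.921, 553.746, 292.276] pointing down, gripper open.
Joint ranges: [-3.11, 3.11], [-0.84, 2.01], [0.21, 2.61], [-1.34, 4.49], [0.05, 2.63], [-2.56, 2.56]. Speed limits (rad/s): [2.57, 2.57, 3.14, 3.14, 3.14, 3.14].

## Interface

Orientations are given as a 3x3 rotation matrix whose columns are the frame's x, y, z axes.
In Python, from rig import observe, read_camera, hand_in, tip_reach gives the robot as it stands.
- The arm moves only by the shell command python3 -m pendant 'ROWS' [FORCE]. ROWS is JSON, a list of rows, each a list of 7 numbers: the shift along the world's x, y, z in cm, then the turn, a rotation vector about the world's x, y, z in degrees, then the closure, from 0 (fully open) to 1 (shut). In form: [[dx, dy, dz, rx, ry, rz, hand], ...]. A call has 1 to 12 rows; each row is the pose to reach, as a shift and turn from the pose commanded when the call began; what a row does not reach only later rows make up. A row lasts 1/10 s, in which the tool goes at most 50 mm and 8.59 degrees, less where a joint would pass 70% of its speed; a pose out of reach is approached as far as the arm can. A call with a gripper value outside its range is refused whole. The fingers move at their own pace and stop on an object; FORCE is the grip in N (left out, the last holds). Time passes only in rows, so rows that repeat a pose let the fingers close. It gives the time, the measured TCP pose, the force, the opening and the grip force at its end, in the units of the state.
- observe(): the state, without advancing time (a new reading comes with each control period).
- read_camera(name): name is "scene" or "top" or "wrist"; returns a dict with "image" (420x560x3 uint8, blue, green, red), "fx", "fy", "cx", "cy" (pixels), "R" (3x3) and "t" (3): a world point X has camera coordinates R X + t. Camera axes: x right, y down, z forward; pixel columns grow to the right and rows downward; lengths in mm; the calibration is good to about 2 mm. The wrist camera is an equidistant fisheye: a pixel r from the principal point sees the ray r / f radians off the axis. A picture is of the moment at which its call begins. There is no depth.
- hand_in(): hands the job in; it is judged then, once.
The state is a dict: "time": time; "joint_positions": joint angles; "joint_velocities": joint speeds; "joint_efforts": joint torques, N m; "eef_pos": TCP position; "tool_rot": TCP orientation; "contact_force": force on the tool from outside, world axes, zero at the start; "ft_torque": the same for the moment, N m; "finger_gap": finger opening in mm; "gripper_force": force on a finger pad.
Only numpy, scipy, OpenCV 4.12 (cv2) and the standard library are available. Lean on these libraries where they do the work, as an engineer would, in place of code of your own. Each camera call takes 0.05 s, during which the arm holds its last target. There are 200 camera calls.

## Working session

There is one attempt and no reset: what is moved stays moved. The work goes in short steps, Python scripts to look and compute and a shell command to move; the robot and the scene stay as the last step left them, time stands still between calls to the robot, and variables do not carry over. Pictures are saved under pics/ and viewed, at most 10 in all, crops included, and the job is handed in when it is done.

```bash
mkdir -p pics; ls; python3 - <<'E'
from rig import observe, read_camera
import cv2
for n in ("top","scene"):
    c=read_camera(n); cv2.imwrite(f"pics/{n}0.png",c["image"])
    print(n,c["fx"],c["fy"],c["cx"],c["cy"],c["R"],c["t"])
s=observe(); print(s)
E
```

```text
pics
top 455.44961639610545 455.44961639610545 283.23342920395163 210.25848414323175 [[-0.01378559 -0.99988622  0.00612417]
 [-0.99792229  0.01337248 -0.06302599]
 [ 0.06293692 -0.00698029 -0.9979931 ]] [  42.36159712  568.5217775  1675.41390224]
scene 395.9364719348276 395.9364719348276 279.11386509730823 210.87178615040472 [[-0.11339532  0.99348681  0.01120073]
 [ 0.77366746  0.09536725 -0.62637349]
 [-0.62336199 -0.06236218 -0.77944261]] [  32.27487646 -353.33920407 1646.86423073]
{'time': 0.1, 'joint_positions': array([ 1.27798870e+00,  3.20219563e-01,  1.56554926e+00,  1.43945091e-05,
        1.25741200e+00, -2.00145988e-02]), 'joint_velocities': array([-0.00141536, -0.00044958, -0.00440559, -0.0006465 ,  0.00162935,
       -0.00212601]), 'joint_efforts': array([-6.38635811e-05, -4.13332701e+01, -2.32513350e+01,  7.28105055e-02,
        4.21895483e-02, -5.46155445e-05]), 'eef_pos': array([154.82622436, 553.4198162 , 291.51211085]), 'tool_rot': array([[-9.63020940e-01,  2.69426143e-01, -4.71522270e-04],
       [ 2.69426552e-01,  9.63019747e-01, -1.51662034e-03],
       [ 4.54680872e-05, -1.58757777e-03, -9.99998739e-01]]), 'contact_force': array([-0.44132801,  0.43136528, -0.14250162]), 'ft_torque': array([ 0.03700446,  0.00358864, -0.01862857]), 'gripper_force': 0.0, 'finger_gap': 91.20665771631016}
```

View pics/top0.png

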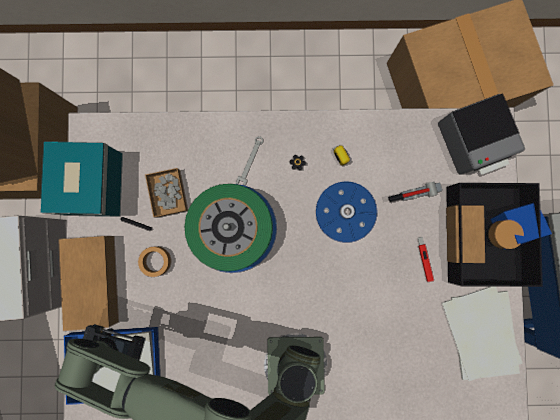

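View pics/scene0.png

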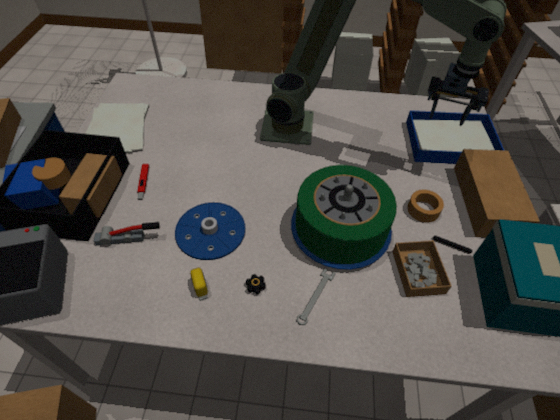

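The top view shows the flange at about (346,211) and the reel's drum at about (230,227). In the scene view they are at (210,230) and (347,197). The flange's surroundings are clear.

```bash
cat > h.py <<'E'
import numpy as np, cv2
from rig import observe, read_camera
def ray(c,uv):
    x=(np.array(uv,float)-[c["cx"],c["cy"]])/[c["fx"],c["fy"]]
    if c.get("fish"):
        r=np.linalg.norm(x); d=np.r_[x/r*np.sin(r),np.cos(r)] if r>1e-9 else np.array([0,0,1.])
    else: d=np.r_[x,1]
    R=np.array(c["R"]); return -R.T@np.array(c["t"]), R.T@d
def onplane(c,uv,z):
    o,d=ray(c,uv); return o+d*(z-o[2])/d[2]
def cam(n):
    c=read_camera(n); c["fish"]=n=="wrist"; return c
def masks(im):
    h=cv2.cvtColor(im,cv2.COLOR_BGR2HSV)
    return cv2.inRange(h,(98,120,50),(125,255,255)), cv2.inRange(h,(45,80,30),(85,255,255))
def circ(c,cnt,z):
    P=np.array([onplane(c,p,z)[:2] for p in cnt.reshape(-1,2)])
    A=np.c_[2*P,np.ones(len(P))]; s=np.linalg.lstsq(A,(P**2).sum(1),rcond=None)[0]
    r=np.sqrt(s[2]+s[:2]@s[:2]); return s[:2],r,np.abs(np.linalg.norm(P-s[:2],axis=1)-r).mean()
E
python3 - <<'E'
from h import *
for n,roi in (("top",(320,180,380,245)),("scene",(165,195,255,265))):
    c=cam(n); b,g=masks(c["image"]); m=np.zeros_like(b); x0,y0,x1,y1=roi; m[y0:y1,x0:x1]=b[y0:y1,x0:x1]
    if n=="top": m=b*0; m[175:250,310:385]=b[175:250,310:385]
    k,_=cv2.findContours(m,cv2.RETR_EXTERNAL,cv2.CHAIN_APPROX_NONE); k=max(k,key=cv2.contourArea)
    print(n,"flange",circ(c,k,6))
    k,hi=cv2.findContours(g,cv2.RETR_CCOMP,cv2.CHAIN_APPROX_NONE)
    k=[a for a,h in zip(k,hi[0]) if h[3]>=0]; k=max(k,key=cv2.contourArea)
    print("drum",circ(c,k,158), len(k))
E
```

```text
top flange (array([ 562.69359774, -199.91541043]), np.float64(111.6387873150638), np.float64(0.9000219422305937))
drum (array([507.18740067, 225.61905984]), np.float64(102.01221662017649), np.float64(0.8910631128376967)) 169
scene flange (array([ 563.84200678, -197.80075616]), np.float64(112.50860145533142), np.float64(0.8743902429205499))
drum (array([506.7360505 , 228.03292372]), np.float64(102.88405445355141), np.float64(0.9680867384455529)) 171
```

The two views agree to about 2 mm: reel at about (507,227) and flange at about (563,-199). I'll look at the studs from above the reel first, on the way to the flange.

```bash
python3 -m pendant '[[10,-9,10,0,0,0,0],[35.2,-32.7,15,0,0,0,0],[35.2,-32.7,15,0,0,0,0],[35.2,-32.7,15,0,0,0,0],[35.2,-32.7,15,0,0,0,0],[35.2,-32.7,15,0,0,0,0],[35.2,-32.7,15,0,0,0,0],[35.2,-32.7,15,0,0,0,0],[35.2,-32.7,15,0,0,0,0],[35.2,-32.7,15,0,0,0,0],[35.2,-32.7,15,0,0,0,0],[35.2,-32.7,15,0,0,0,0]]' && python3 - <<'E'
from h import *
c=cam("wrist"); cv2.imwrite("pics/w1.png",c["image"]); print(c["fx"],c["cx"],c["cy"],c["R"],c["t"],-c["R"].T@c["t"])
for x,y,z in((507,227,214),(507,227,160)):
    p=c["R"]@[x,y,z]+c["t"]; th=np.arctan2(np.hypot(p[0],p[1]),p[2]); print(c["cx"]+c["fx"]*th*p[0]/np.hypot(*p[:2]),c["cy"]+c["fx"]*th*p[1]/np.hypot(*p[:2]))
E
```

```text
time: 1.4
eef_pos: [507.7, 225.9, 441.9]
tool_rot: [[-0.962, 0.272, -0.001], [0.272, 0.962, 0.0], [0.001, 0.0, -1.0]]
contact_force: [0.2, 0.7, 0.1]
finger_gap: 90.9
gripper_force: 0.0
325.19226210127806 278.5962966392585 213.56128756975738 [[ 2.72546546e-01  9.62142474e-01 -4.90084465e-04]
 [ 9.30442083e-01 -2.63437019e-01  2.54712521e-01]
 [ 2.44940628e-01 -6.98770129e-02 -9.67016697e-01]] [-355.80880638 -479.19132975  427.08926989] [438.22272577 245.94575229 534.88411007]
279.2629925939518 200.9459584099137
279.1934742220456 190.95807248953506
```

View pics/w1.png

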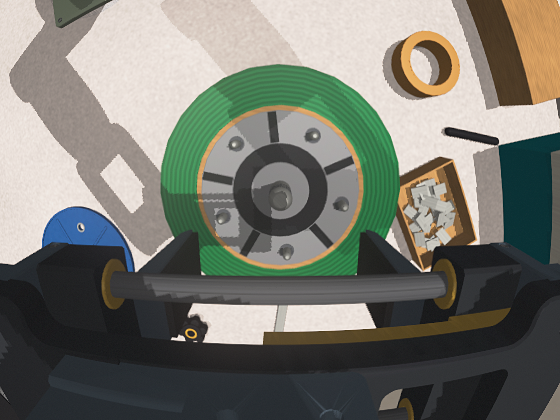

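The wrist view shows the drum centred at about (281,190). The five studs are near (235,143), (312,134), (341,204), (287,250) and (222,216), and the shaft top is at about (280,200). I'll enlarge the crop for accurate tips.

```bash
python3 - <<'E'
import cv2
i=cv2.imread("pics/w1.png")[110:270,200:360]; cv2.imwrite("pics/w1c.png",cv2.resize(i,(600,600),interpolation=cv2.INTER_CUBIC))
E
```

```text
(no output)
```

View pics/w1c.png

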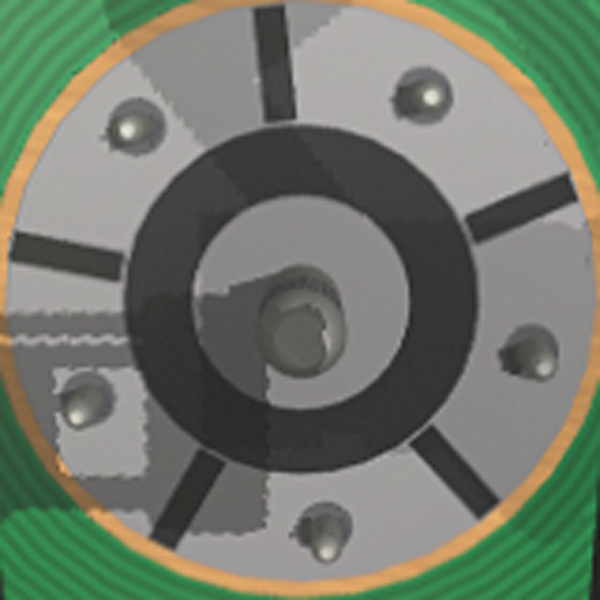

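```bash
cat > c.py <<'E'
from h import *
def studs(c,T,z):
    P=np.array([onplane(c,p,z)[:2] for p in T]); o=P.mean(0); d=P-o
    a=np.degrees(np.arctan2(d[:,1],d[:,0]))
    ph=np.degrees(np.angle(np.mean(np.exp(5j*np.radians(a)))))/5
    return o.round(1),np.linalg.norm(d,axis=1).round(1),a.round(1),round(ph,2)
E
python3 - <<'E'
from c import *
c=cam("wrist"); q=lambda x,y:(200+(x+.5)/3.75-.5,110+(y+.5)/3.75-.5)
T=[q(*p) for p in((130,128),(433,96),(545,365),(326,548),(75,413))]
print(studs(c,T,181)); print("shaft",onplane(c,q(302,338),214))
# coil core ring: hole of green
b,g=masks(c["image"]); k,hi=cv2.findContours(g,cv2.RETR_CCOMP,cv2.CHAIN_APPROX_NONE)
k=max([a for a,h in zip(k,hi[0]) if h[3]>=0],key=cv2.contourArea); print(circ(c,k,156))
E
```

```text
(array([504.8, 229.2]), array([74.5, 74.8, 75.1, 74.6, 75.5]), array([-153.7,  134. ,   62.5,   -9.8,  -82. ]), np.float64(-9.8))
shaft [504.79969091 229.13354387 214.        ]
(array([507.7656795 , 227.46271136]), np.float64(101.67831979103403), np.float64(0.3281436183981942))
```

The stud radii come out at 75 mm and the five agree, with phase -9.8° mod 72. Now to the flange, with the same tool attitude.

```bash
python3 -m pendant '[[0.6,-5,0,0,0,0,0],[5.5,-42.5,0,0,0,0,0],[5.5,-42.5,0,0,0,0,0],[5.5,-42.5,0,0,0,0,0],[5.5,-42.5,0,0,0,0,0],[5.5,-42.5,0,0,0,0,0],[5.5,-42.5,0,0,0,0,0],[5.5,-42.5,-6,0,0,0,0],[5.5,-42.5,-12,0,0,0,0],[5.5,-42.5,-15,0,0,0,0],[5.5,-42.5,-15,0,0,0,0],[5.5,-42.5,-15,0,0,0,0]]' && python3 - <<'E'
from h import *
c=cam("wrist"); cv2.imwrite("pics/w2.png",c["image"])
i=c["image"][60:300,150:410]; cv2.imwrite("pics/w2c.png",cv2.resize(i,None,fx=2.4,fy=2.4,interpolation=cv2.INTER_CUBIC))
E
```

```text
time: 2.7
eef_pos: [560.1, -196.4, 287.6]
tool_rot: [[-0.963, 0.268, -0.009], [0.268, 0.963, 0.004], [0.01, 0.001, -1.0]]
contact_force: [0.4, 0.5, -0.6]
finger_gap: 90.7
gripper_force: 0.0
```

View pics/w2c.png

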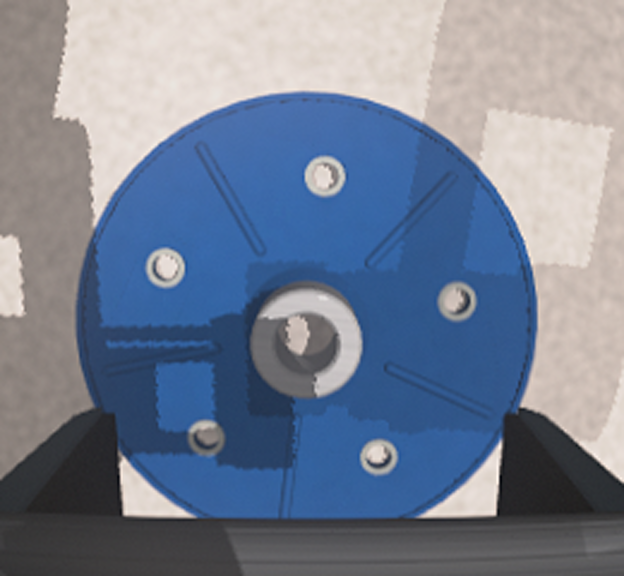

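The five hole rims are in the crop at (165,267), (325,176), (457,301), (378,457) and (206,437). The boss's top face is centred at about (306,340).

```bash
python3 - <<'E'
from c import *
c=cam("wrist"); q=lambda x,y:(150+(x+.5)/2.4-.5,60+(y+.5)/2.4-.5)
T=[q(*p) for p in((165,267),(325,176),(457,301),(378,457),(206,437))]
print(studs(c,T,8)); print("boss",onplane(c,q(306,341),42))
s=observe(); print(s["eef_pos"],s["tool_rot"].round(4), s["joint_positions"])
E
```

```text
(array([ 566.6, -199.2]), array([76.1, 75.9, 76. , 76.2, 75.9]), array([-130.4,  157.6,   85.8,   13.5,  -58.3]), np.float64(13.64))
boss [ 564.57937026 -198.53311467   42.        ]
[ 562.25968614 -196.76286404  292.8863762 ] [[-9.635e-01  2.678e-01  2.000e-04]
 [ 2.678e-01  9.635e-01  6.000e-04]
 [-0.000e+00  6.000e-04 -1.000e+00]] [-3.56194109e-01  3.51940189e-01  1.51443769e+00  6.22406119e-04
  1.27521553e+00 -1.65606112e+00]
```

```bash
python3 -m pendant '[[0.3,-0.2,-5,0,0,0,0],[0.3,-0.2,-10,0,0,0,0],[0.3,-0.2,-15,0,0,0,0],[0.3,-0.2,-18,0,0,0,0],[0.3,-0.2,-19.5,0,0,0,0],[0.3,-0.2,-20.1,0,0,0,0],[0.3,-0.2,-20.1,0,0,0,0],[0.3,-0.2,-20.1,0,0,0,0]]' && python3 -m pendant '[[0,0,0,0,0,0,0.6],[0,0,0,0,0,0,0.6],[0,0,0,0,0,0,0.6],[0,0,0,0,0,0,0.6],[0,0,0,0,0,0,0.6],[0,0,0,0,0,0,0.6]]' 35
```

```text
time: 3.6
eef_pos: [566.4, -200.2, 93.4]
tool_rot: [[-0.963, 0.269, 0.004], [0.269, 0.963, -0.001], [-0.004, -0.0, -1.0]]
contact_force: [0.4, 0.7, 0.1]
finger_gap: 91.3
gripper_force: 0.0
time: 4.2
eef_pos: [565.0, -200.0, 91.3]
tool_rot: [[-0.963, 0.27, 0.0], [0.27, 0.963, 0.001], [0.0, 0.001, -1.0]]
contact_force: [0.4, 2.5, 0.5]
finger_gap: 49.9
gripper_force: 35.0
```

```bash
python3 -m pendant '[[0,0,1,0,0,0,0.6],[0,0,4,0,0,0,0.6],[0,0,9,0,0,0,0.6],[0,0,14,0,0,0,0.6],[0,0,19,0,0,0,0.6],[0,0,24,0,0,0,0.6],[0,0,25,0,0,0,0.6],[0,0,25,0,0,0,0.6],[0,0,25,0,0,0,0.6]]' && python3 -m pendant '[[-1,3,0,0,0,-4,0.6],[-2,8,0,0,0,-8,0.6],[-3,13,0,0,0,-12,0.6],[-3,18,0,0,0,-16,0.6],[-4,23,0,0,0,-20,0.6],[-5,28,0,0,0,-23.4,0.6],[-5.5,33,0,0,0,-23.4,0.6],[-5.9,36,0,0,0,-23.4,0.6],[-5.9,38,0,0,0,-23.4,0.6],[-5.9,38,0,0,0,-23.4,0.6],[-5.9,38,0,0,0,-23.4,0.6],[-5.9,38,0,0,0,-23.4,0.6]]' && python3 - <<'E'
from h import *
c=cam("wrist"); 
i=c["image"][60:300,150:410]; cv2.imwrite("pics/w3c.png",cv2.resize(i,None,fx=2.4,fy=2.4,interpolation=cv2.INTER_CUBIC))
s=observe(); print(s["eef_pos"],s["joint_positions"],s["contact_force"])
E
```

```text
time: 5.1
eef_pos: [563.7, -199.9, 338.0]
tool_rot: [[-0.963, 0.27, -0.006], [0.27, 0.963, 0.002], [0.006, 0.001, -1.0]]
contact_force: [-0.1, -0.7, -7.1]
finger_gap: 49.6
gripper_force: 35.0
time: 6.3
eef_pos: [505.5, 178.8, 339.5]
tool_rot: [[-0.776, 0.63, -0.003], [0.63, 0.776, -0.002], [0.002, -0.004, -1.0]]
contact_force: [-0.2, -0.3, -6.6]
finger_gap: 49.7
gripper_force: 35.0
[505.70462658 178.70030286 339.95498223] [ 3.18421407e-01  2.32636144e-01  1.56625977e+00 -4.09033207e-04
  1.34544573e+00 -5.69917834e-01] [-0.31295328  0.70015126 -7.02145519]
```

View pics/w3c.png

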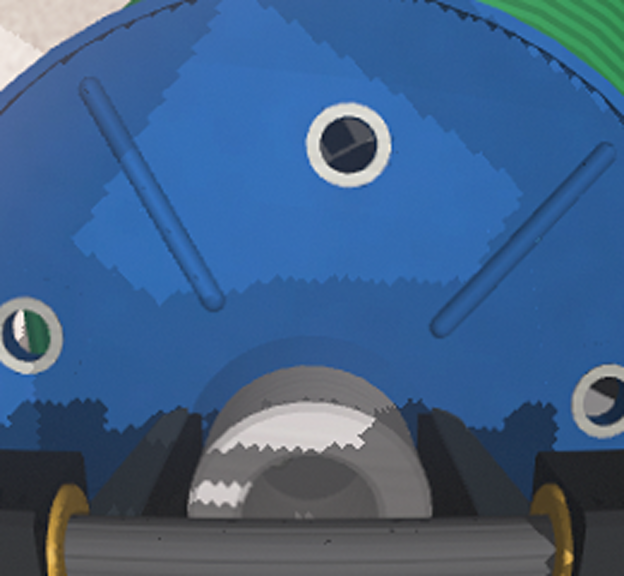

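The flange is in the hand. Its rims are at (348,145), (23,336) and (607,401) in the crop. I'll fit the rims numerically for the in-hand offset and phase.

```bash
cat > inhand.py <<'E'
from c import *
from scipy.optimize import least_squares
def inhand(c,zp):
    h=cv2.cvtColor(c["image"],cv2.COLOR_BGR2HSV); b=cv2.inRange(h,(98,120,40),(125,255,255))
    k,hi=cv2.findContours(b,cv2.RETR_CCOMP,cv2.CHAIN_APPROX_NONE); T=[]
    for a,q in zip(k,hi[0]):
        if q[3]>=0 and 300<cv2.contourArea(a)<3000:
            o,r,e=circ(c,a,zp)
            print(cv2.minEnclosingCircle(a)[0],o.round(1),round(r,1),round(e,2))
            if e<1 and 7<r<14: T.append(o)
    T=np.array(T); return T
E
python3 - <<'E'
from inhand import *
c=cam("wrist"); s=observe(); zp=s["eef_pos"][2]-91+8
T=inhand(c,zp)
print(T, [np.linalg.norm(T[i]-T[j]) for i in range(len(T)) for j in range(i)], 2*75*np.sin(np.radians(36)),150*np.sin(np.radians(72)))
g=s["eef_pos"][:2]
def f(p): 
    r=[]
    for t in T:
        d=t-p[:2]; a=np.arctan2(d[1],d[0])-p[2]; w=2*np.pi/5; a=(a+w/2)%w-w/2
        r+= [np.linalg.norm(d)-75, 75*a]
    return r
for p0 in(-.3,-.1,.1): 
    R=least_squares(f,[*g,p0]); print(R.x[:2],np.degrees(R.x[2]),R.cost)
print(s["eef_pos"],s["tool_rot"].round(4))
E
```

```text
(402.12322998046875, 226.66351318359375) [538.  246.9] 10.0 0.17
(160.89175415039062, 199.21133422851562) [435.6 147.3] 10.0 0.15
(294.8559265136719, 119.91871643066406) [450.7 234.4] 9.8 0.13
[[537.96494337 246.86190459]
 [435.62387203 147.30283541]
 [450.7009602  234.3942234 ]] [np.float64(142.77851078001444), np.float64(88.15013234563814), np.float64(88.38681151313632)] 88.16778784387097 142.65847744427302
[502.95728011 180.51331599] -9.81362270786121 0.01228185258201489
[502.95728011 180.51331599] -9.813622707881093 0.012281852582018474
[502.95728011 180.51331599] -9.813622707882685 0.0122818525820177
[505.84122145 178.69488945 340.40856882] [[-7.759e-01  6.308e-01 -1.600e-03]
 [ 6.308e-01  7.759e-01 -8.000e-04]
 [ 7.000e-04 -1.700e-03 -1.000e+00]]
```

The phase is -9.8°, the same as the studs. The relative offset to go is about (+1.5, +48.5) mm. I'll move over the shaft and lower in stages, watching the force.

```bash
python3 -m pendant '[[0.1,2.5,0,0,0,0,0.6],[0.15,4.85,0,0,0,0,0.6],[0.15,4.85,0,0,0,0,0.6],[0.15,4.85,-1,0,0,0,0.6],[0.15,4.85,-2,0,0,0,0.6],[0.15,4.85,-2.7,0,0,0,0.6],[0.15,4.85,-3.0,0,0,0,0.6],[0.15,4.85,-3.2,0,0,0,0.6],[0.15,4.85,-3.4,0,0,0,0.6],[0.15,4.85,-3.6,0,0,0,0.6],[0.15,4.85,-3.8,0,0,0,0.6],[0.15,4.85,-3.8,0,0,0,0.6]]'; python3 -m pendant '[[0,0,-0.2,0,0,0,0.6],[0,0,-0.4,0,0,0,0.6],[0,0,-0.5,0,0,0,0.6],[0,0,-0.5,0,0,0,0.6]]'
```

```text
time: 7.6
eef_pos: [507.3, 228.2, 303.1]
tool_rot: [[-0.777, 0.63, -0.0], [0.63, 0.777, -0.0], [0.0, -0.0, -1.0]]
contact_force: [-0.3, -0.2, -6.6]
finger_gap: 50.0
gripper_force: 35.0
time: 8.0
eef_pos: [507.7, 228.1, 298.4]
tool_rot: [[-0.777, 0.63, 0.001], [0.63, 0.777, -0.0], [-0.001, 0.0, -1.0]]
contact_force: [0.8, -0.0, -6.5]
finger_gap: 49.9
gripper_force: 35.0
```

```bash
python3 -m pendant '[[0,0,-0.2,0,0,0,0.6],[0,0,-0.4,0,0,0,0.6],[0,0,-0.5,0,0,0,0.6],[0,0,-0.5,0,0,0,0.6]]'; python3 -m pendant '[[0,0,-0.2,0,0,0,0.6],[0,0,-0.4,0,0,0,0.6],[0,0,-0.6,0,0,0,0.6],[0,0,-0.6,0,0,0,0.6],[0,0,-0.6,0,0,0,0.6]]'
```

```text
time: 8.4
eef_pos: [508.1, 227.6, 293.3]
tool_rot: [[-0.777, 0.63, 0.002], [0.63, 0.777, -0.001], [-0.002, 0.0, -1.0]]
contact_force: [3.4, -4.4, -4.1]
finger_gap: 49.8
gripper_force: 35.0
time: 8.9
eef_pos: [508.2, 227.5, 287.2]
tool_rot: [[-0.777, 0.63, 0.002], [0.63, 0.777, -0.002], [-0.003, 0.0, -1.0]]
contact_force: [3.7, -4.3, -5.1]
finger_gap: 49.9
gripper_force: 35.0
```

The bore is on the shaft and leaning on it slightly, with the force along +x and -y. I'll ease about 1 mm that way, then go gently towards the studs.

```bash
python3 -m pendant '[[0.1,-0.1,0,0,0,0,0.6],[0.15,-0.15,0,0,0,0,0.6],[0.15,-0.15,0,0,0,0,0.6],[0.15,-0.15,0,0,0,0,0.6]]'; python3 -m pendant '[[0,0,-0.2,0,0,0,0.6],[0,0,-0.4,0,0,0,0.6],[0,0,-0.4,0,0,0,0.6],[0,0,-0.4,0,0,0,0.6]]'
```

```text
time: 9.3
eef_pos: [508.6, 227.0, 286.8]
tool_rot: [[-0.777, 0.63, -0.001], [0.63, 0.777, 0.001], [0.001, -0.0, -1.0]]
contact_force: [0.9, -0.9, -6.3]
finger_gap: 50.0
gripper_force: 35.0
time: 9.7
eef_pos: [508.7, 226.9, 283.0]
tool_rot: [[-0.777, 0.63, -0.001], [0.63, 0.777, 0.0], [0.001, -0.0, -1.0]]
contact_force: [0.7, 0.3, -6.4]
finger_gap: 49.7
gripper_force: 35.0
```

```bash
for i in 1 2 3 4; do :; done; python3 -m pendant '[[0,0,-0.2,0,0,0,0.6],[0,0,-0.4,0,0,0,0.6],[0,0,-0.6,0,0,0,0.6],[0,0,-0.8,0,0,0,0.6],[0,0,-0.8,0,0,0,0.6],[0,0,-0.8,0,0,0,0.6]]'; python3 -m pendant '[[0,0,-0.1,0,0,0,0.6],[0,0,-0.2,0,0,0,0.6],[0,0,-0.3,0,0,0,0.6],[0,0,-0.3,0,0,0,0.6]]'
```

```text
time: 10.3
eef_pos: [508.9, 226.8, 275.2]
tool_rot: [[-0.777, 0.63, -0.0], [0.63, 0.777, 0.0], [0.0, 0.0, -1.0]]
contact_force: [-0.6, 0.4, -6.0]
finger_gap: 49.8
gripper_force: 35.0
time: 10.7
eef_pos: [508.8, 226.7, 272.1]
tool_rot: [[-0.777, 0.63, -0.0], [0.63, 0.777, -0.0], [0.0, -0.0, -1.0]]
contact_force: [0.3, -0.2, -6.4]
finger_gap: 49.9
gripper_force: 35.0
```

```bash
python3 -m pendant '[[0,0,-0.1,0,0,0,0.6],[0,0,-0.2,0,0,0,0.6],[0,0,-0.3,0,0,0,0.6],[0,0,-0.3,0,0,0,0.6]]'; python3 -m pendant '[[0,0,-0.1,0,0,0,0.6],[0,0,-0.2,0,0,0,0.6],[0,0,-0.2,0,0,0,0.6]]'
```

```text
time: 11.1
eef_pos: [508.8, 226.7, 269.1]
tool_rot: [[-0.777, 0.63, -0.0], [0.63, 0.777, -0.0], [0.0, -0.0, -1.0]]
contact_force: [-0.1, 0.0, -7.2]
finger_gap: 49.6
gripper_force: 35.0
time: 11.4
eef_pos: [508.9, 226.7, 267.1]
tool_rot: [[-0.777, 0.63, -0.0], [0.63, 0.777, -0.0], [0.0, -0.0, -1.0]]
contact_force: [0.8, 0.0, -6.2]
finger_gap: 50.1
gripper_force: 35.0
```

The underside is about 6 mm below the stud tips and there is no resistance, so the holes are lined up. I'll keep lowering gently.

```bash
python3 -m pendant '[[0,0,-0.1,0,0,0,0.6],[0,0,-0.2,0,0,0,0.6],[0,0,-0.3,0,0,0,0.6],[0,0,-0.4,0,0,0,0.6],[0,0,-0.4,0,0,0,0.6]]'; python3 -m pendant '[[0,0,-0.1,0,0,0,0.6],[0,0,-0.2,0,0,0,0.6],[0,0,-0.3,0,0,0,0.6],[0,0,-0.4,0,0,0,0.6],[0,0,-0.5,0,0,0,0.6],[0,0,-0.6,0,0,0,0.6],[0,0,-0.6,0,0,0,0.6]]'
```

```text
time: 11.9
eef_pos: [508.8, 226.7, 263.1]
tool_rot: [[-0.777, 0.63, -0.0], [0.63, 0.777, -0.0], [0.0, -0.0, -1.0]]
contact_force: [-0.3, 0.1, -6.3]
finger_gap: 49.8
gripper_force: 35.0
time: 12.6
eef_pos: [508.8, 226.7, 257.1]
tool_rot: [[-0.777, 0.63, -0.0], [0.63, 0.777, -0.0], [0.0, -0.0, -1.0]]
contact_force: [0.1, -0.9, -6.9]
finger_gap: 49.8
gripper_force: 35.0
```

```bash
python3 -m pendant '[[0,0,-0.1,0,0,0,0.6],[0,0,-0.2,0,0,0,0.6],[0,0,-0.3,0,0,0,0.6],[0,0,-0.4,0,0,0,0.6],[0,0,-0.4,0,0,0,0.6]]'; python3 -m pendant '[[0,0,-0.05,0,0,0,0.6],[0,0,-0.1,0,0,0,0.6],[0,0,-0.1,0,0,0,0.6]]';  python3 -m pendant '[[0,0,-0.05,0,0,0,0.6],[0,0,-0.05,0,0,0,0.6]]'
```

```text
time: 13.1
eef_pos: [508.8, 226.7, 253.1]
tool_rot: [[-0.777, 0.63, -0.0], [0.63, 0.777, -0.0], [0.0, -0.0, -1.0]]
contact_force: [-0.4, 0.6, -6.9]
finger_gap: 49.3
gripper_force: 35.0
time: 13.4
eef_pos: [508.9, 226.7, 252.2]
tool_rot: [[-0.777, 0.63, -0.0], [0.63, 0.777, 0.0], [0.0, -0.0, -1.0]]
contact_force: [-0.6, 0.3, -5.3]
finger_gap: 50.2
gripper_force: 35.0
time: 13.6
eef_pos: [508.9, 226.7, 251.7]
tool_rot: [[-0.777, 0.63, -0.0], [0.63, 0.777, -0.0], [0.0, -0.0, -1.0]]
contact_force: [0.5, 0.0, -7.4]
finger_gap: 49.9
gripper_force: 35.0
```

```bash
python3 -m pendant '[[0,0,-0.05,0,0,0,0.6],[0,0,-0.05,0,0,0,0.6]]';  python3 -m pendant '[[0,0,-0.05,0,0,0,0.6],[0,0,-0.05,0,0,0,0.6]]'
```

```text
time: 13.8
eef_pos: [509.0, 226.8, 251.4]
tool_rot: [[-0.777, 0.63, 0.0], [0.63, 0.777, 0.0], [-0.0, 0.0, -1.0]]
contact_force: [-0.2, -0.8, -6.3]
finger_gap: 49.9
gripper_force: 35.0
time: 14.0
eef_pos: [509.0, 226.8, 251.3]
tool_rot: [[-0.777, 0.63, 0.001], [0.63, 0.777, 0.0], [-0.0, 0.001, -1.0]]
contact_force: [-0.5, -0.8, -2.1]
finger_gap: 50.0
gripper_force: 35.0
```

Contact on the drum's face came at the expected height, with the weight transferring. I'll release and lift clear.

```bash
python3 -m pendant '[[0,0,0,0,0,0,0.4],[0,0,0,0,0,0,0.2],[0,0,0,0,0,0,0.1],[0,0,0,0,0,0,0.05],[0,0,0,0,0,0,0.05],[0,0,0,0,0,0,0.05]]'; python3 -m pendant '[[0,0,1,0,0,0,0.05],[0,0,4,0,0,0,0.05],[0,0,8,0,0,0,0.05],[0,0,13,0,0,0,0.05],[0,0,18,0,0,0,0.05],[0,0,18,0,0,0,0.05],[0,0,18,0,0,0,0.05]]'; python3 - <<'E'
from inhand import *
c=cam("wrist"); cv2.imwrite("pics/w4.png",c["image"]); T=inhand(c,168)
s=cam("scene"); cv2.imwrite("pics/s4.png",cv2.resize(s["image"][140:280,270:420],None,fx=4,fy=4))
E
```

```text
time: 14.6
eef_pos: [509.0, 226.8, 250.8]
tool_rot: [[-0.777, 0.63, 0.0], [0.63, 0.777, 0.0], [-0.0, 0.0, -1.0]]
contact_force: [-0.3, -0.0, -0.2]
finger_gap: 86.2
gripper_force: 0.0
time: 15.3
eef_pos: [509.0, 226.8, 432.7]
tool_rot: [[-0.777, 0.63, 0.004], [0.63, 0.777, 0.002], [-0.002, 0.004, -1.0]]
contact_force: [-0.2, 0.1, -0.8]
finger_gap: 86.9
gripper_force: 0.0
(277.5867614746094, 195.34703063964844) [510.3 225.1] 29.3 0.67
```

View pics/w4.png

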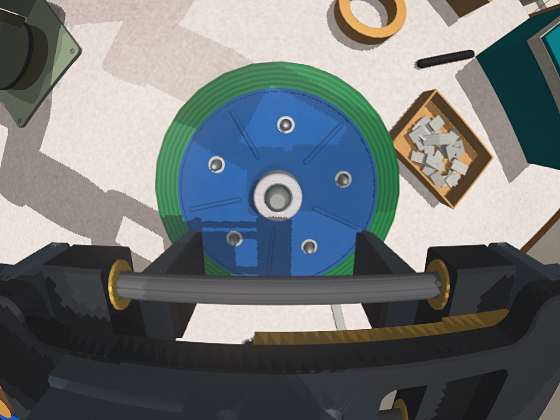

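View pics/s4.png

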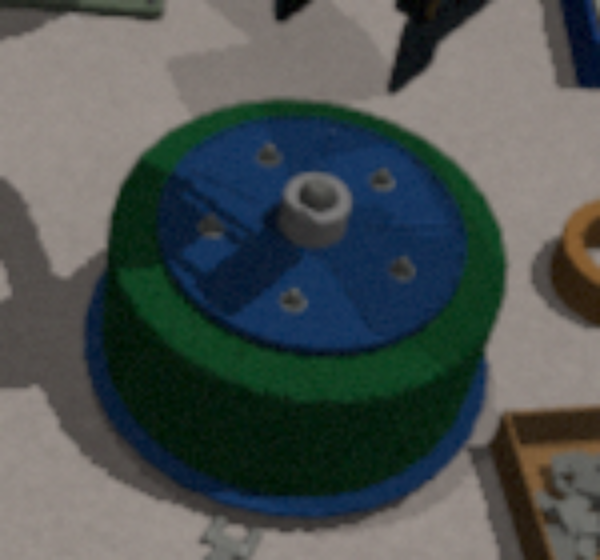

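The wrist view shows a stud through each of the five holes, at (285,125), (216,165), (343,180), (308,247) and (234,239), and the shaft in the bore at (278,197). The scene view shows the flange flat on the drum and the gripper clear.

```bash
python3 -c "from rig import hand_in; print(hand_in())"
```

```text
the job is handed in; nothing more can be done
None
```

The flange is on the reel boss up, with all five studs through its holes and sitting flush on the drum; it was lowered without force and let go, nothing else on the bench was touched, and I handed the job in at about 15 s (no verdict was returned).

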